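# Level the pair of candlestick stands

## Robot

A 6-joint arm with a two-finger parallel gripper is mounted at the origin on the work surface. World frame = base frame: x ahead of the robot, y to its left, z up, the work surface at z = 0. Lengths are in mm, angles in rad, forces in N, time in s.
With the tool pointing down it reaches from about 300 to 775 mm from the base axis. Payload 14.6 kg.
Tool frame: the origin (TCP) lies at the very end of the fingers, on their centre line; the grasp point (between the pads) lies 19 mm behind it; z points along the fingers, y is the line along which they close (so a half turn about z gives the same grasp; the last joint's range is limited). The gripper opens to 94 mm and grips with 3 to 60 N. Pads are 16 mm wide; open, the fingers measure 119 mm over their backs; the gripper's body (75 mm by 177 mm) begins 78 mm behind the grasp point.
Start: joints at [1.202, 0.3, 1.521, -0, 1.321, -0.067], TCP at [163.479, 525.132, 205.446] pointing down, gripper open.
Joint ranges: [-3.03, 3.03], [-0.79, 2.21], [0.23, 2.52], [-1.04, 4.18], [0, 3.07], [-2.55, 2.55]. Speed limits (rad/s): [2.22, 2.22, 2.57, 3.14, 3.14, 3.14].

## Interface

Orientations are given as [roll, pitch, yaw] about the fixed x, y, z axes, in that order (R = Rz(yaw) Ry(pitch) Rx(roll)).
In Python, from cell import manip, eyes, ticket gives the robot as it stands. The module is installed in compiled form; this text tells all that it offers.
- The arm moves only by the tool arm_command, never from a script. Its argument "plan" is a list of rows, each a list of 5 numbers: the opening, from -1 (shut) to 1 (fully open), then the shift along the tool's x, y, z in m, then the turn about the tool's z in rad. In form: [[jaw, dx, dy, dz, roll], ...]. A call has 1 to 20 rows; each row shifts and turns the commanded pose from where the row before left it, along the tool's axes as they then stand; what a row does not reach is not made up. A row lasts 1/8 s, in which the tool goes at most 62.5 mm and 10.7 degrees, less where a joint would pass 70% of its speed; a pose out of reach is approached as far as the arm can. A call is refused whole if a number of a shift passes 0.0625 or a number of a turn 0.188, either way. A call with a gripper value outside its range is refused whole. The fingers move at their own pace and stop on an object; "newtons" is the grip in N (left out, the last holds). Time passes only in rows, so rows that do not move let the fingers close. It gives the time, the measured TCP pose, the force, the opening and the grip force at its end, in the units of the state.
- manip.read_state(): the state, without advancing time (a new reading comes with each control period).
- eyes.camera(name): name is "side" or "top"; returns a dict with "img" (400x640x3 uint8, blue, green, red), "z_map" (400x640 float32, mm along the optical axis (not along the pixel's ray), 0 where there is no reading), "fx", "fy", "cx", "cy" (pixels), "eye" and "orientation" of the camera in the world. Camera axes: x right, y down, z forward; pixel columns grow to the right and rows downward; lengths in mm; the calibration is good to about 2 mm. A picture is of the moment at which its call begins.
- ticket.sign_off(): hands the job in; it is judged then, once.
The state is a dict: "clock": time; "joints": joint angles; "qd": joint speeds; "effort": joint torques, N m; "eef_pos": TCP position; "eef_rot": TCP orientation; "wrist_force": force on the tool from outside, world axes, zero at the start; "moment": the same for the moment, N m; "finger_gap": finger opening in mm; "finger_force": force on a finger pad.
Only numpy, scipy, OpenCV 4.12 (cv2) and the standard library are available. Lean on these libraries where they do the work, as an engineer would, in place of code of your own. Each camera call takes 0.05 s, during which the arm holds its last target. There are 200 camera calls.

## Task

The two little stands on which we true up the altar candlesticks have been left askew, one of them perhaps only slightly. Turn the brass wing knob beside each square steel plate as far as it needs, until both plates sit level, then let go; move the plates by their knobs only, do not push on them.

Things in the scene. Friction and masses are not known exactly. Their poses are not given: they have to be found in the camera images.
- plate_a: Square steel plate, 130 x 130 x 8 mm, thin brass edging, on a level hinge along its own x axis, on a low fixed stand; its knob stands beside its +y edge. Origin: on the hinge, 38 mm above the counter, 14 mm under the plate's top; z: the plate's normal, upright when level. The knob's fixed upright axis is 95 mm from the origin, in the level direction square to the hinge on the +y side.
- knob_a (a joint): Brass wing bar, 44 long, 14 thick, 30 mm high, 91 to 121 mm above the counter, on an 18 mm collar and a thin screw. Angle in rad, counterclockwise from above, -1.7 to 1.7, 0.1 N m stiff, stays put. 0: wing parallel to the plate's x axis, plate level; each rad raises the plate's edge next to the knob by 0.18 rad. Knob of plate_a: starts well above 0, that edge too high.
- plate_b: The twin of plate_a, same stand, sizes, origin, axes and knob place; either may be the left or the right one, 0.28 m or more apart. Around them only cups 62 mm high and a spoon; the rest of what stands on the counter (up to 170 mm high) is 0.12 m or more from both knobs.
- knob_b (a joint): Knob of plate_b, the same in size, height, sense, stiffness and effect as knob_a; 0: wing parallel to plate_b's x axis and plate_b level. Starts anywhere between -1.2 and 1.2: its edge may be too low, too high or about right.
Not all that is in view belongs to the job. Leave any turquoise look-alike of the part that bears plate_a alone. What is shaped like the part that bears plate_b but red is not meant.

How it is judged:
By the outcome, as a careful person would: the job done as asked, in the order asked, and still so for the second after the job is handed in, with the robot touching nothing.
It also fails if it takes over 48 s, if anything falls off the work surface, if the arm or the gripper's body presses on something with over 40 N, if the wrist force passes 120 N, or if a joint passes its speed limit or range.

## Working session

There is one attempt and no reset: what is moved stays moved. The work goes in short steps, Python scripts to look and compute and a tool call to move; the robot and the scene stay as the last step left them, time stands still between calls to the robot, and variables do not carry over. Pictures are saved under pics/ and viewed, at most 10 in all, crops included, and the job is handed in when it is done.

Besides the shell and the picture viewer there is one more tool, called after ">>>" by a JSON object that holds its "op" and its "data". arm_command: Moves the arm, as the interface text tells. Its arguments: {"type":"object","properties":{"plan":{"type":"array"},"newtons":{"type":"number"}},"required":["plan"]}

```bash
mkdir -p pics; cat > h.py <<'E'
import numpy as np, cv2
from cell import manip, eyes, ticket
from scipy.spatial.transform import Rotation as R
def cam(n):
    c=eyes.camera(n); return c
def rot(c):
    o=np.array(c["orientation"],float)
    return o if o.shape==(3,3) else (R.from_euler('xyz',o).as_matrix() if o.size==3 else R.from_quat(o).as_matrix())
def cloud(c):
    z=c["z_map"].astype(float); v,u=np.mgrid[:400,:640]
    p=np.stack([(u-c["cx"])/c["fx"]*z,(v-c["cy"])/c["fy"]*z,z],-1)@rot(c).T+np.array(c["eye"])
    p[z==0]=np.nan; return p
E
python3 - <<'E'
from h import *
for n in("top","side"):
    c=cam(n); cv2.imwrite(f"pics/{n}0.png",c["img"]); print(n,c["eye"],c["orientation"],c["fx"],c["cx"],c["cy"])
    p=cloud(c); print(p[200,320],p[300,320],p[200,100])
print(manip.read_state())
E
```

```text
top [219.61913646  -8.47520617 904.64171485] [-2.91401618e+00 -2.14604524e-03 -1.58718263e+00] 371.93855090545105 324.1147533686031 195.25648529825588
[417.36390363  -3.40288979  -1.16977874] [ 1.77261538e+02 -7.67431413e-02 -1.06822637e-01] [426.23798573 544.55820606  -1.86115296]
side [ 136.0807496  -864.94476035  649.16968543] [-2.15204969  0.01568108 -0.33314612] 438.7374096907581 317.63267946419415 196.92432797759122
[449.81769718  53.48996125   1.76133862] [ 331.9902149  -282.0608134     0.64939344] [-36.92436633 -61.71185898 187.20122167]
{'clock': 0.1, 'joints': array([ 1.20240483e+00,  3.00409407e-01,  1.52150915e+00,  3.01934602e-06,
        1.32069887e+00, -6.65946070e-02]), 'qd': array([-4.00821452e-04, -2.28388460e-03,  1.01540745e-04,  9.71875351e-06,
       -7.09500500e-04, -2.00774956e-04]), 'effort': array([ 2.80853592e-04, -5.32635176e+01, -3.53285122e+01,  7.08958693e-02,
        2.33946566e-02, -9.16017871e-05]), 'eef_pos': array([163.3956377 , 524.92590068, 204.95060006]), 'eef_rot': array([-3.14057035e+00, -7.11121435e-05,  2.83979498e+00]), 'wrist_force': array([ 0.21358433, -0.21332379,  1.51716276]), 'moment': array([-0.00736477,  0.01803316, -0.00013286]), 'finger_force': 0.0, 'finger_gap': 93.9873654477476}
```

View pics/top0.png

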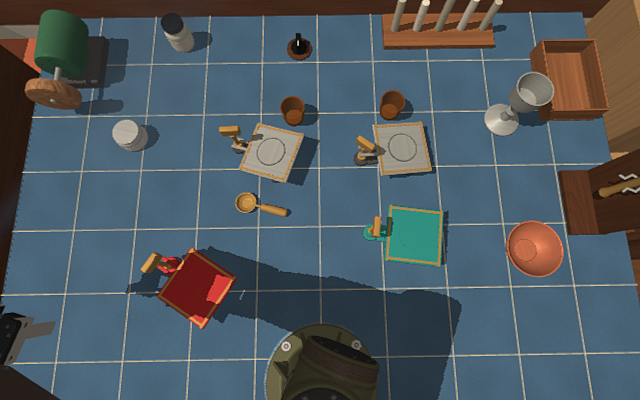

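View pics/side0.png

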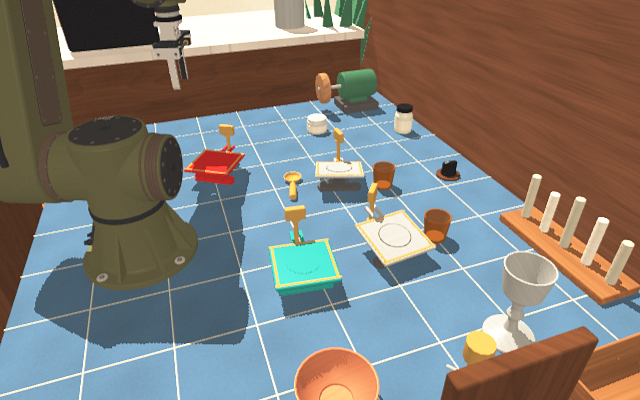

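The top view shows two steel plates, at (271,152) with its knob at (229,131), and at (402,148) with its knob at (366,145). The turquoise (415,235) and red (197,287) ones are decoys. I'm measuring the two steel ones now.

```bash
cat >> h.py <<'E'
C={"L":None,"R":None}
def plane(p,m):
    q=p[m]; q=q[~np.isnan(q).any(1)]
    c=np.median(q,0)
    for _ in range(4):
        n=np.linalg.svd(q-c,full_matrices=False)[2][2]; n*=np.sign(n[2]); d=(q-c)@n
        k=abs(d-np.median(d))<4; q=q[k]; c=q.mean(0)
    return q,c,n
def measure(cs,ctr,knob,verbose=True):
    """ctr, knob: rough xy; uses clouds of cams"""
    for name,c in cs.items():
        p=cloud(c); hsv=cv2.cvtColor(c["img"],cv2.COLOR_BGR2HSV)
        r=np.hypot(p[...,0]-ctr[0],p[...,1]-ctr[1])
        m=(r<55)&(p[...,2]>20)&(p[...,2]<85)
        q,cc,n=plane(p,m)
        m2=(r<105)&(abs((p-cc)@n)<5)&(p[...,2]>25)
        m2=cv2.morphologyEx(m2.astype(np.uint8),cv2.MORPH_OPEN,np.ones((3,3)))
        q2=p[m2>0]; rc=cv2.minAreaRect(q2[:,:2].astype(np.float32))
        k=(np.hypot(p[...,0]-knob[0],p[...,1]-knob[1])<45)&(p[...,2]>112)&(p[...,2]<130)
        w=p[k]; wr=cv2.minAreaRect(w[:,:2].astype(np.float32)) if len(w)>4 else None
        print(name,"plane c",cc.round(1),"n",n.round(4),"tilt",np.arccos(n[2]).round(4),"N",len(q),"rect",np.round(rc[0],1),np.round(rc[1],1),round(rc[2],1))
        if wr: print("   wing top N",len(w),"mean",w.mean(0).round(1),"rect",np.round(wr[0],1),np.round(wr[1],1),round(wr[2],1))
E
python3 - <<'E'
from h import *
t=cam("top");s=cam("side");p=cloud(t)
for u,v in((271,152),(229,131),(402,148),(366,145)): print((u,v),p[v,u].round(1))
for a,k in(((271,152),(229,131)),((402,148),(366,145))): measure({"top":t,"side":s},p[a[1],a[0]][:2],p[k[1],k[0]][:2])
a=cv2.resize(t["img"][100:200,200:450],None,fx=3,fy=3,interpolation=cv2.INTER_CUBIC)
b=cv2.resize(s["img"][120:270,290:450],None,fx=2,fy=2,interpolation=cv2.INTER_CUBIC)
o=np.zeros((600,750,3),np.uint8);o[:300]=a;o[300:,:320]=b;cv2.imwrite("pics/crop.png",o)
E
```

```text
(271, 152) [525.2 112.6  55.3]
(229, 131) [552.7 198.4 121.4]
(402, 148) [ 531.7 -204.4   51.9]
(366, 145) [ 514.5 -108.5  121.6]
top plane c [524.3 112.1  52.9] n [0.0704 0.1989 0.9775] tilt 0.2125 N 1443 rect [534.2 130.6] [165.9 130.3] 69.9
   wing top N 137 mean [557.7 199.2 119.6] rect [559.1 200. ] [15.3 43.8] 1.7
side plane c [524.4 110.1  54.7] n [0.0706 0.191  0.979 ] tilt 0.2051 N 390 rect [547.9 124. ] [162.2 164.4] 70.6
   wing top N 61 mean [556.4 196.7 119.1] rect [557.7 199.1] [14.9 42.7] 6.4
top plane c [ 530.8 -203.7   52.9] n [ 0.0133 -0.1427  0.9897] tilt 0.1438 N 1452 rect [ 530.9 -185.1] [130.7 168.6] 6.2
   wing top N 135 mean [ 520.5 -108.2  119.9] rect [ 521.9 -108.7] [43.6 15.8] 51.6
side plane c [ 530.8 -206.3   51.9] n [ 0.0158 -0.1459  0.9892] tilt 0.1473 N 1427 rect [ 543.2 -184.1] [159.4 164.6] 7.0
   wing top N 87 mean [ 518.6 -111.1  119.2] rect [ 521.4 -105.9] [48.3 14.1] 53.2
```

View pics/crop.png

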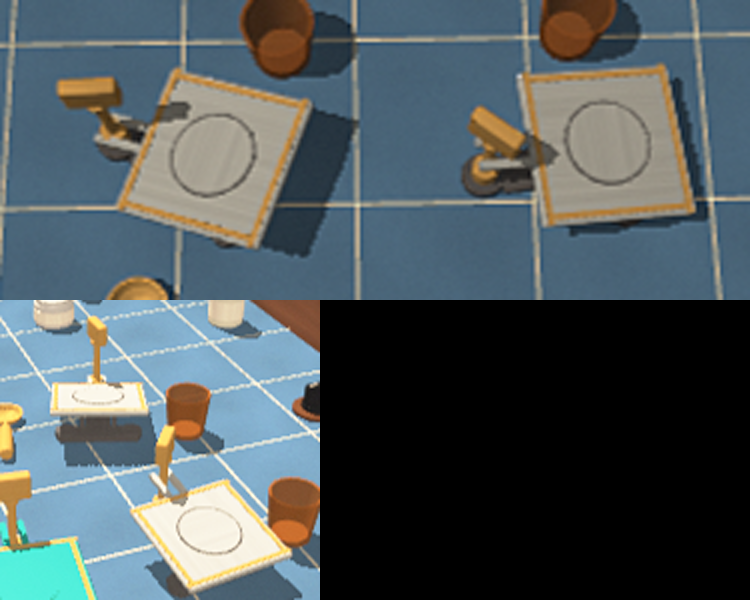

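The crop agrees. The left plate (knob edge low, wing at −88°, knob ≈ −1.18 rad) is plate_b. The right plate (knob edge high, wing at 52°, knob ≈ +0.80) is plate_a. Both wing angles match the tilts (0.21 and 0.145 at 0.18 per rad). I'll start with the left knob: turn the tool, then move over the knob.

>>> {"op": "arm_command", "data": {"plan": [[1,0,0,0,0.177],[1,0,0,0,0.177],[1,0,0,0,0.177],[1,0,0,0,0.177],[1,0,0,0,0.177],[1,0,0,0,0.177],[1,0,0,0,0.177],[1,-0.028,0.032,0,0],[1,-0.028,0.032,0,0],[1,-0.028,0.032,0,0],[1,-0.028,0.032,0,0],[1,-0.028,0.032,0,0],[1,-0.028,0.032,0,0],[1,-0.028,0.032,0,0],[1,-0.028,0.032,0,0],[1,-0.028,0.032,0,0],[1,-0.028,0.032,0,0],[1,-0.028,0.032,0,0],[1,-0.028,0.032,0,0]], "newtons": 20}}

```text
clock: 2.58
eef_pos: [558.3, 199.8, 205.3]
eef_rot: [-3.141, 0.0, 1.601]
wrist_force: [-0.4, 0.8, 0.8]
finger_gap: 93.9
finger_force: 0.0
```

>>> {"op": "arm_command", "data": {"plan": [[1,0,0,0,0],[1,0,0,0,0]]}}

```text
clock: 2.82
eef_pos: [557.0, 201.0, 205.2]
eef_rot: [-3.141, 0.0, 1.601]
wrist_force: [0.0, 0.2, 0.3]
finger_gap: 94.0
finger_force: 0.0
```

>>> {"op": "arm_command", "data": {"plan": [[1,-0.0015,0,0.019,0],[1,0,0,0.019,0],[1,0,0,0.019,0],[1,0,0,0.019,0],[1,0,0,0.019,0],[1,0,0,0.019,0],[1,0,0,0,0],[-1,0,0,0,0],[-1,0,0,0,0],[-1,0,0,0,0],[-1,0,0,0,0],[-1,0,0,0,0],[-1,0,0,0,0],[-1,0,0,0,0]], "newtons": 20}}

```text
clock: 4.58
eef_pos: [557.4, 199.3, 91.4]
eef_rot: [-3.141, 0.0, 1.601]
wrist_force: [0.1, 0.1, -0.2]
finger_gap: 27.3
finger_force: 0.0
```

>>> {"op": "arm_command", "data": {"plan": [[-1,0,0,0,0],[-1,0,0,0,0],[-1,0,0,0,0],[-1,0,0,0,0]]}}

```text
clock: 5.08
eef_pos: [559.0, 199.3, 91.9]
eef_rot: [3.138, -0.0, 1.601]
wrist_force: [10.6, -0.1, -3.4]
finger_gap: 14.2
finger_force: 34.3
```

>>> {"op": "arm_command", "data": {"plan": [[-1,0,0.002,0,0],[-1,0,0,0,-0.098],[-1,0,0,0,-0.098],[-1,0,0,0,-0.098],[-1,0,0,0,-0.098],[-1,0,0,0,-0.098],[-1,0,0,0,-0.098],[-1,0,0,0,-0.098],[-1,0,0,0,-0.098],[-1,0,0,0,-0.098],[-1,0,0,0,-0.098],[-1,0,0,0,-0.098],[-1,0,0,0,-0.098],[-1,0,0,0,0],[-1,0,0,0,0]]}}

```text
clock: 6.95
eef_pos: [561.1, 200.8, 91.9]
eef_rot: [3.137, 0.004, 2.777]
wrist_force: [13.7, 11.2, -6.3]
finger_gap: 13.6
finger_force: 33.4
```

```bash
python3 - <<'E'
from h import *
t=cam("top");s=cam("side")
measure({"top":t,"side":s},(524,110),(558,199.5))
measure({"top":t,"side":s},(531,-203),(521,-108))
cv2.imwrite("pics/side1.png",s["img"])
E
```

```text
top plane c [524.2 106.6  52.7] n [-0.0026 -0.0012  1.    ] tilt 0.0029 N 1417 rect [526.  107.6] [124.  130.9] 70.0
side plane c [523.2 107.8  53.6] n [ 1.0e-04 -5.4e-03  1.0e+00] tilt 0.0054 N 624 rect [530.5 125.7] [161.8 129.4] 69.3
   wing top N 83 mean [554.2 191.8 119.4] rect [555.1 193. ] [26.9 40. ] 75.1
top plane c [ 530.2 -202.6   53.1] n [ 0.0143 -0.1387  0.9902] tilt 0.1399 N 1459 rect [ 530.9 -185.5] [130.4 168.8] 6.1
   wing top N 132 mean [ 520.5 -108.3  120.3] rect [ 522.  -108.5] [44.1 14.1] 52.6
side plane c [ 530.  -205.2   52. ] n [ 0.0133 -0.1466  0.9891] tilt 0.1478 N 1430 rect [ 546.8 -184.9] [167.3 161.1] 7.5
   wing top N 88 mean [ 518.9 -111.1  119.3] rect [ 520.5 -107.4] [43.1 14. ] 51.9
```

>>> {"op": "arm_command", "data": {"plan": [[-1,-0.001,0.0017,0,0],[-1,0,0,0,0],[1,0,0,0,0],[1,0,0,0,0],[1,0,0,0,0],[1,0,0,0,0],[1,0,0,0,0],[1,0,0,0,0],[1,0,0,-0.02,0],[1,0,0,-0.02,0],[1,0,0,-0.02,0],[1,0,0,-0.02,0],[1,0,0,-0.02,0],[1,0,0,-0.014,0],[1,0,0,0,0]]}}

```text
clock: 8.93
eef_pos: [561.2, 200.7, 206.2]
eef_rot: [3.141, 0.001, 2.777]
wrist_force: [0.3, -0.1, -0.8]
finger_gap: 93.9
finger_force: 0.0
```

```bash
cat >> h.py <<'E'
def tilt(ctr,yaw,n=6):
    """tilt>0: knob edge high; yaw: direction hinge->knob (deg)"""
    y=np.array([np.cos(np.radians(yaw)),np.sin(np.radians(yaw))])
    for name in("top","side"):
        P=[];F=[]
        for _ in range(n):
            p=cloud(cam(name)); r=np.hypot(p[...,0]-ctr[0],p[...,1]-ctr[1])
            P.append(-plane(p,(r<55)&(p[...,2]>20)&(p[...,2]<85))[2])
            f=plane(p,(r<220)&(abs(p[...,2])<8))[2]; F.append(f)
        a=-np.array(P)[:,:2]; P=-a@y; f=-np.array(F)[:,:2]@y
        print(name,"tilt",P.mean().round(4),"+-",P.std().round(4),"floor",f.mean().round(4))
E
python3 - <<'E'
from h import *
t=cam("top");s=cam("side")
measure({"top":t,"side":s},(524,107),(559,200))
tilt((524,107),70)
E
```

```text
top plane c [523.4 106.9  52.7] n [-0.0034 -0.0023  1.    ] tilt 0.0041 N 1525 rect [528.1 113.9] [136.8 130.6] 69.9
side plane c [523.4 104.9  53.4] n [ 0.003  -0.0039  1.    ] tilt 0.0049 N 624 rect [525.4 112.6] [134.8 129.8] 69.5
   wing top N 71 mean [556.2 198.7 118.7] rect [556.9 198.9] [12.  40.9] 75.2
top tilt 0.0001 +- 0.0008 floor 0.0002
side tilt 0.0032 +- 0.001 floor 0.0032
```

Plate_b is level: its tilt equals the counter's to within 0.001. Next is the right knob.

>>> {"op": "arm_command", "data": {"plan": [[1,0,0,0,0.17],[1,0,0,0,0.17],[1,0,0,0,0.17],[1,0,0,0,0.17],[1,0,0,0,0.17],[1,0,0,0,0.17],[1,0,0,0,0.17],[1,0,0,0,0.17],[1,0,0,0,0.17],[1,0,0,0,0.17],[1,0,0,0,0.17],[1,-0.0334,0.0199,0,0],[1,-0.0334,0.0199,0,0],[1,-0.0334,0.0199,0,0],[1,-0.0334,0.0199,0,0],[1,-0.0334,0.0199,0,0],[1,-0.0334,0.0199,0,0],[1,-0.0334,0.0199,0,0],[1,-0.0334,0.0199,0,0],[1,0,0,0,0]]}}

```text
clock: 12.12
eef_pos: [521.4, -109.8, 205.5]
eef_rot: [3.141, 0.0, 0.904]
wrist_force: [-0.4, 0.1, -0.6]
finger_gap: 94.2
finger_force: 0.0
```

>>> {"op": "arm_command", "data": {"plan": [[1,0,0,0,0],[1,0,0,0,0]]}}

```text
clock: 12.38
eef_pos: [521.8, -107.0, 205.5]
eef_rot: [3.142, -0.0, 0.908]
wrist_force: [-0.2, -0.2, 0.9]
finger_gap: 94.0
finger_force: 0.0
```

>>> {"op": "arm_command", "data": {"plan": [[1,0,0,0.019,0],[1,0,0,0.019,0],[1,0,0,0.019,0],[1,0,0,0.019,0],[1,0,0,0.019,0],[1,0,0,0.019,0],[1,0,0,0,0],[-1,0,0,0,0],[-1,0,0,0,0],[-1,0,0,0,0],[-1,0,0,0,0],[-1,0,0,0,0],[-1,0,0,0,0],[-1,0,0,0,0],[-1,0,0,0,0],[-1,0,0,0,0],[-1,0,0,0,0]], "newtons": 20}}

```text
clock: 14.5
eef_pos: [521.5, -107.8, 91.6]
eef_rot: [-3.141, 0.0, 0.907]
wrist_force: [-4.0, 2.6, 5.1]
finger_gap: 13.6
finger_force: 40.0
```

>>> {"op": "arm_command", "data": {"plan": [[-1,0,0,0,0.1],[-1,0,0,0,0.1],[-1,0,0,0,0.1],[-1,0,0,0,0.1],[-1,0,0,0,0.1],[-1,0,0,0,0.1],[-1,0,0,0,0.1],[-1,0,0,0,0.1],[-1,0,0,0,0],[-1,0,0,0,0]]}}

```text
clock: 15.75
eef_pos: [521.3, -107.4, 91.6]
eef_rot: [-3.141, 0.001, 0.107]
wrist_force: [-5.8, 5.1, 7.6]
finger_gap: 13.9
finger_force: 40.1
```

```bash
python3 - <<'E'
from h import *
t=cam("top");s=cam("side")
measure({"top":t,"side":s},(530,-203),(521,-108))
tilt((530,-203),95.8)
E
```

```text
top plane c [ 534.5 -250.3   52.6] n [-0.     -0.0128  0.9999] tilt 0.0128 N 101 rect [ 537.8 -256.1] [126.4  24.6] 5.6
side plane c [ 529.1 -205.6   52.6] n [-0.0027 -0.0036  1.    ] tilt 0.0045 N 1253 rect [ 547.2 -183.7] [165.7 164.5] 6.3
   wing top N 146 mean [ 514.8 -113.5  120.6] rect [ 517.4 -111.7] [32.3 39.8] 60.0
top tilt 0.033 +- 0.0367 floor -0.0004
side tilt 0.0036 +- 0.0005 floor 0.0028
```

>>> {"op": "arm_command", "data": {"plan": [[1,0,0,0,0],[1,0,0,0,0],[1,0,0,0,0],[1,0,0,0,0],[1,0,0,0,0],[1,0,0,0,0],[1,0,0,-0.02,0],[1,0,0,-0.02,0],[1,0,0,-0.02,0],[1,0,0,-0.02,0],[1,0,0,-0.02,0],[1,0,0,-0.014,0],[1,0,0.03,0,0],[1,0,0.03,0,0],[1,0,0,0,0]]}}

```text
clock: 18.32
eef_pos: [527.9, -168.9, 205.1]
eef_rot: [-3.141, 0.001, 0.105]
wrist_force: [0.8, 0.4, 0.4]
finger_gap: 94.5
finger_force: 0.0
```

```bash
python3 - <<'E'
from h import *
tilt((530,-203),95.8); tilt((524,107),70)
t=cam("top");s=cam("side")
measure({"side":s},(530,-203),(521,-108))
o=np.zeros((600,640,3),np.uint8);o[:200]=t["img"][50:250];o[200:]=s["img"];cv2.imwrite("pics/end.png",o)
E
```

```text
return _methods._mean(a, axis=axis, dtype=dtype,
  ret = um.true_divide(
Traceback (most recent call last):
  File "h.py", line 42, in tilt
    P.append(-plane(p,(r<55)&(p[...,2]>20)&(p[...,2]<85))[2])
              ~~~~~^^^^^^^^^^^^^^^^^^^^^^^^^^^^^^^^^^^^^^
  File "h.py", line 18, in plane
    n=np.linalg.svd(q-c,full_matrices=False)[2][2]; n*=np.sign(n[2]); d=(q-c)@n
      ~~~~~~~~~~~~~~~~~~~~~~~~~~~~~~~~~~~~~~~~~^^^
IndexError: index 2 is out of bounds for axis 0 with size 0
```

>>> {"op": "arm_command", "data": {"plan": [[1,-0.03,-0.025,-0.005,0],[1,-0.03,-0.025,-0.005,0],[1,-0.03,-0.025,-0.005,0],[1,-0.03,-0.025,-0.005,0],[1,-0.03,-0.025,-0.005,0],[1,-0.03,-0.025,-0.005,0],[1,0,0,0,0],[1,0,0,0,0]]}}

```text
clock: 19.38
eef_pos: [333.4, -37.5, 235.5]
eef_rot: [3.141, -0.001, 0.108]
wrist_force: [-0.1, -0.4, 0.3]
finger_gap: 94.0
finger_force: 0.0
```

```bash
python3 - <<'E'
from h import *
t=cam("top");s=cam("side")
o=np.zeros((600,640,3),np.uint8);o[:200]=t["img"][50:250];o[200:]=s["img"];cv2.imwrite("pics/end.png",o)
tilt((530,-203),95.8); tilt((524,107),70)
measure({"top":t,"side":s},(530,-203),(521,-108))
E
```

```text
top tilt 0.0021 +- 0.0023 floor -0.0007
side tilt 0.0027 +- 0.0011 floor 0.0028
top tilt 0.0001 +- 0.001 floor 0.0
side tilt 0.0054 +- 0.001 floor 0.0032
top plane c [ 540.1 -210.9   53. ] n [ 5.0e-04 -2.6e-03  1.0e+00] tilt 0.0026 N 1036 rect [ 532.8 -203.3] [129.8 131.1] 6.7
   wing top N 83 mean [ 527.5 -107.8  120.6] rect [ 527.6 -108. ] [31.2 14.1] 2.3
side plane c [ 529.2 -205.2   52.6] n [-0.0026 -0.0025  1.    ] tilt 0.0036 N 1244 rect [ 546.2 -182.2] [164.8 165.2] 7.1
   wing top N 117 mean [ 518.6 -109.9  118.7] rect [ 519.9 -108.7] [42.3 16.1] 2.6
```

View pics/end.png

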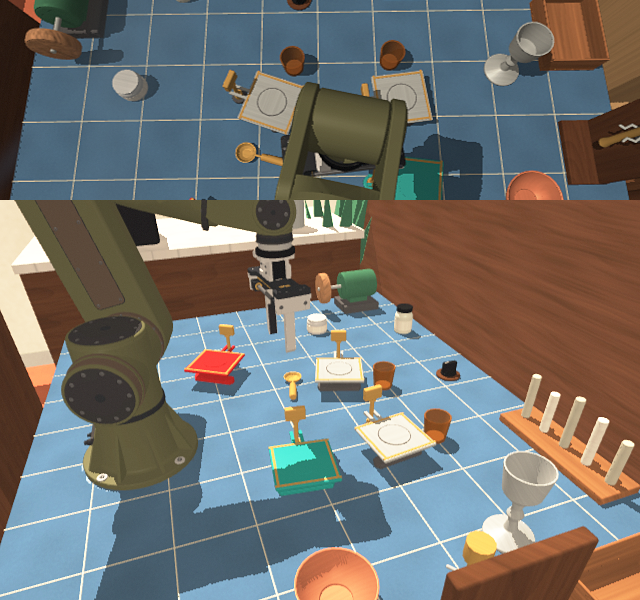

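The closing picture shows both plates, (340,370) and (395,435) in the lower part, lying flat with the gripper clear of everything. Tilt relative to the counter is within about 0.003 rad for both.

```bash
python3 -c "from h import *; print(ticket.sign_off())"
```

```text
the job is handed in; nothing more can be done
None
```

Both steel plates were turned level by their knobs, measured within about 0.003 rad of the counter, then released with the arm clear, and the job is handed in.

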